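# Park the index plunger and run the transfer carriage to its stop

## Robot

A 7-joint arm with a two-finger parallel gripper is mounted at the origin on the work surface. World frame = base frame: x ahead of the robot, y to its left, z up, the work surface at z = 0. Lengths are in m, angles in rad, forces in N, time in s.
With the tool pointing down it reaches from about 0.4 to 0.875 m from the base axis. Payload 19.3 kg.
Tool frame: the origin (TCP) lies at the very end of the fingers, on their centre line; the grasp point (between the pads) lies bot.pinch_z behind it (bot.pinch_z is the distance from the TCP to the grasp point, in m); z points along the fingers, y is the line along which they close (so a half turn about z gives the same grasp; the last joint's range is limited). The gripper opens to 85 mm and grips with 20 to 120 N. Pads are 22 mm wide; open, the fingers measure 114 mm over their backs; the gripper's body (76 mm by 85 mm) begins 54 mm behind the grasp point. The pads swing forward as they close: fully open they stand 13 mm farther back than shut.
Start: joints at [1.05, 0.521, -0.036, 1.599, 0.021, 1.021, -0.113], TCP at [0.272, -0.563, 0.209] pointing down, gripper open.
Joint ranges: [-2.91, 2.91], [-0.3, 2.13], [-1.5, 1.42], [0.17, 2.43], [-1.26, 4.41], [0.16, 1.93], [-2.52, 2.52]. Speed limits (rad/s): [1.89, 1.89, 2.39, 2.39, 3.01, 3.01, 3.01].

## Interface

Orientations are given as [roll, pitch, yaw] about the fixed x, y, z axes, in that order (R = Rz(yaw) Ry(pitch) Rx(roll)).
In Python, from workcell import bot, grab_frame, ticket gives the robot as it stands.
- The arm moves only by the tool arm_command, never from a script. Its argument "commands" is a list of rows, each a list of 3 entries, a list of its own where there are three numbers: the shift along the world's x, y, z in mm, then the turn about the world's z in rad, then the gripper command: -1 is fully open, 1 is shut, values between are in proportion. In form: [[[tx, ty, tz], roll, fingers], ...]. A call has 1 to 20 rows; each row shifts and turns the commanded pose from where the row before left it; what a row does not reach is not made up. A row lasts 1/10 s, in which the tool goes at most 50 mm and 8.59 degrees, less where a joint would pass 70% of its speed; a pose out of reach is approached as far as the arm can. A call with a gripper value outside its range is refused whole. The fingers move at their own pace and stop on an object; "newtons" is the grip in N (left out, the last holds). Time passes only in rows, so rows that do not move let the fingers close. It gives the time, the measured TCP pose, the force, the opening and the grip force at its end, in the units of the state.
- bot.observe(): the state, without advancing time (a new reading comes with each control period).
- grab_frame(name): name is "scene" or "top" or "wrist"; returns a dict with "image" (480x640x3 uint8, red, green, blue), "vertical_fov" (degrees; the focal length in pixels is half the picture's height over the tangent of half this angle, whatever the lens; pixels are square), "cx", "cy" (the principal point, pixels), "R" (3x3) and "t" (3): a world point X has camera coordinates R X + t. Camera axes: x right, y down, z forward; pixel columns grow to the right and rows downward; lengths in m; the calibration is good to about 2 mm. A picture is of the moment at which its call begins. There is no depth.
- ticket.job_done(): hands the job in; it is judged then, once.
The state is a dict: "clock": time; "qpos": joint angles; "qd": joint speeds; "joint_efforts": joint torques, N m; "position": TCP position; "tool_rot": TCP orientation; "force": force on the tool from outside, world axes, zero at the start; "moment": the same for the moment, N m; "grip_width": finger opening in m; "finger_force": force on a finger pad.
Only numpy, scipy, OpenCV 4.12 (cv2) and the standard library are available. Lean on these libraries where they do the work, as an engineer would, in place of code of your own. Each camera call takes 0.05 s, during which the arm holds its last target. There are 200 camera calls.

## Task

Free the transfer carriage: pull the red plunger handle straight up, only until you feel it reach its upper stop and without yanking on it, twist it clockwise into its rest notch so that it stays up by itself, and let go of it. Then slide the carriage gently along its rail until it rests fully against the red end stop, keeping the pulley in its nest and leaving the other things on the bench where they are.

Things in the scene. Friction and masses are not known exactly. Their poses are not given: they have to be found in the camera images.
- fixture: transfer slide screwed to the bench: aluminium base plate 200 x 340 x 15 mm, two steel rails along its own y. Origin on the bench, half-way along the rails; the plate spans -115 to +85 mm in x, +-170 mm in y. A blue bracket, 50 mm high, at its -x edge carries the plunger. The carriage rides on the rails
- bracket_top (a point): point on the plunger's vertical axis on top of the blue bracket, 50 mm above the bench; axes as the fixture's. A brass collar of 35 mm diameter stands on it, its top never higher than 92 mm above the bench. The collar has a deep slot, a rim, a rest notch 3 mm lower than the rim, and shoulders 4.5 mm higher. It is screwed up by an unknown 0 to 18 mm, and its hard upper stop with it
- plunger_handle (a point): centre of the plunger's red bar handle: 38 mm long (its own x), 12 mm thick (its own y; pinch it across this), 22 mm tall; 116 mm above the bench at the start, on the plunger's vertical axis; turns and rises with the plunger. A 10 mm neck, bare for 13 mm or more, leads down to the collar. At the start the bar lies 0.6 rad anticlockwise of the fixture's x axis
- plunger_lift (a joint): how far the plunger is pulled up, m. 0 = down, its nose locks the carriage; clear above 0.007. The spring pulls down with 3.5 N plus 0.2 N per mm. A cross pin (parallel to the bar) clears the collar's rim at a lift that differs each time, 10 to 29 mm; 1.5 mm above that comes a hard upper stop, to be felt: the pull rises steeply there. It bears at most 14 N on top of the spring
- plunger_twist (a joint): twist, rad, clockwise from above, once the pin is lifted over the rim. 0 = pin in the deep slot (start), 1.2 = over the rest notch (play about 0.1 either way); a shoulder stops it just beyond and blocks anticlockwise. Then ease it down: in the notch it sinks to 4.5 mm below the upper stop before the pin carries it; if it is carried 1.5 mm below the stop, it still sits on the rim and is not parked
- carriage_handle (a point): centre of the carriage's upright black round handle, 22 mm diameter, 50 mm tall, 64 mm above the bench; fixed on the steel carriage, whose top is 39 mm above the bench
- carriage (a joint): how far the carriage has slid, m, to the fixture's +y from its locked place at 0; friction about 2.5 N; 70 to 100 mm to the end stop
- carriage_bumper (a point): tip of the rubber bumper on the carriage's +y face, which meets the stop face; axes as the fixture's
- stop_face (a point): middle of the face of the red end stop (50 x 22 x 34 mm block clamped on the rails) that looks to the fixture's -y; axes as the fixture's; fully home when the bumper touches it. It must not be hit or pressed with more than 25 N
- nest (a point): centre of the floor of the nest on the carriage, six low white blocks 5 mm high; on the carriage's top
- pulley_center (a point): centre of the loose aluminium pulley in the nest, 40 mm diameter, 23 mm tall, 70 g; it must stay in the nest
- spacer_center (a point): centre of a loose brass bush standing on the base plate, 22 mm diameter, 26 mm tall; bystander
- motor: black motor lying on its foot plate, 54 x 110 x 64 mm, origin under its centre; bystander
- tray: white tray 100 x 130 x 35 mm, origin under its centre; bystander
- screwdriver: screwdriver with green handle, 190 mm long, lying; bystander
- profile: piece of aluminium profile 30 x 170 x 30 mm, lying, origin under its centre; bystander
- index_disc: aluminium disc 100 mm diameter, 8 mm thick, lying flat, origin under its centre; bystander

How it is judged:
By the outcome, as a careful person would: the job done as asked, in the order asked, and still so for the second after the job is handed in, with the robot touching nothing.
It also fails if it takes over 72 s, if anything falls off the work surface, if the arm or the gripper's body presses on something with over 40 N, if the wrist force passes 120 N, or if a joint passes its speed limit or range.

## Working session

There is one attempt and no reset: what is moved stays moved. The work goes in short steps, Python scripts to look and compute and a tool call to move; the robot and the scene stay as the last step left them, time stands still between calls to the robot, and variables do not carry over. Pictures are saved under pics/ and viewed, at most 10 in all, crops included, and the job is handed in when it is done.

Besides the shell and the picture viewer there is one more tool, called after "Emit:" in YAML: its name, and indented under it one key for each argument. arm_command: Moves the arm, as the interface text tells. Its arguments: {"type":"object","properties":{"commands":{"type":"array"},"newtons":{"type":"number"}},"required":["commands"]}

```bash
mkdir -p pics; ls; python3 - <<'E'
from workcell import bot, grab_frame
import cv2
s=bot.observe();print(s,bot.pinch_z)
for n in("scene","top"):
    f=grab_frame(n);cv2.imwrite(f"pics/{n}0.png",f["image"][:,:,::-1]);print(n,f["vertical_fov"],f["cx"],f["cy"],f["R"],f["t"])
E
```

```text
pics
{'clock': 0.0, 'qpos': array([ 1.0497993 ,  0.52204897, -0.03630782,  1.60002142,  0.02122068,
        1.02108434, -0.1128312 ]), 'qd': array([-1.75544102e-04, -1.01029182e-03,  2.34161286e-05,  4.55696209e-04,
       -1.88753890e-03, -1.53239926e-03, -1.23173951e-03]), 'joint_efforts': array([ 1.84137796e-03, -9.27096248e+01,  1.98042780e+00, -3.69940639e+01,
        1.78422761e-02,  8.24717368e-03,  4.46626484e-05]), 'position': array([ 0.27208865, -0.56225358,  0.20849938]), 'tool_rot': array([-3.14042124e+00,  1.11345999e-04,  4.50749993e-01]), 'force': array([0.35389779, 0.29929654, 0.49734888]), 'moment': array([-0.0066102 , -0.04298945,  0.04554183]), 'finger_force': 0.0, 'grip_width': 0.08557882514323026} 0.0187
scene 42.86268356358075 318.13863620957443 223.47555311251452 [[-0.02035001  0.99962353 -0.01840323]
 [ 0.75851808  0.00344482 -0.65164289]
 [-0.65133417 -0.02722012 -0.75830262]] [ 0.0280075  -0.36151913  1.81760206]
top 47.79290264691342 318.984764853529 232.80343420664315 [[-0.00420831 -0.99993857  0.01025434]
 [-0.9979097   0.00353805 -0.06452681]
 [ 0.06448656 -0.01050446 -0.99786329]] [-0.02487712  0.59954373  1.53135983]
```

View pics/scene0.png

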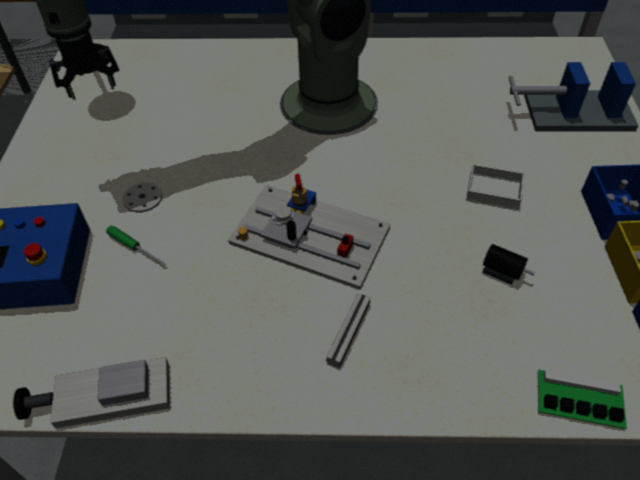

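View pics/top0.png

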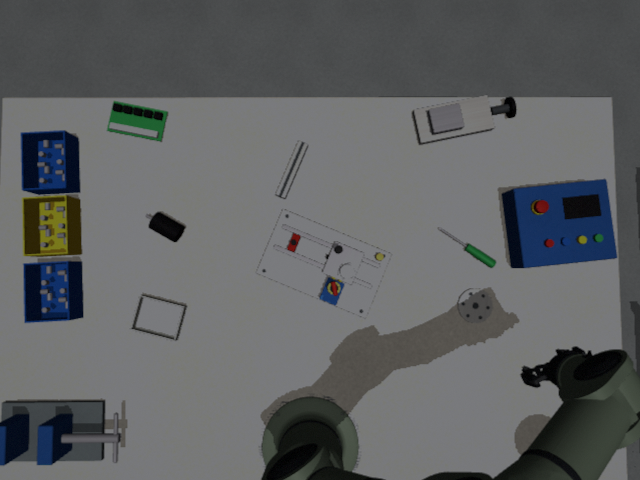

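The overview shows the plate near top pixel (325,263), the red handle at (334,288), the black handle at (338,249) and the red stop at (293,242). I'll enlarge both views.

```bash
cat > h.py <<'E'
import numpy as np, cv2
from workcell import bot, grab_frame
def foc(f): return 240/np.tan(np.radians(f["vertical_fov"]/2))
def ray(f,u,v):
    d=f["R"].T@np.array([(u-f["cx"])/foc(f),(v-f["cy"])/foc(f),1]); return -f["R"].T@f["t"],d
def atz(f,u,v,z):
    c,d=ray(f,u,v); return c+d*(z-c[2])/d[2]
def proj(f,X):
    p=f["R"]@np.asarray(X)+f["t"]; return f["cx"]+foc(f)*p[0]/p[2], f["cy"]+foc(f)*p[1]/p[2]
E
python3 - <<'E'
from h import *
a=cv2.imread("pics/top0.png")[200:325,245:405]; b=cv2.imread("pics/scene0.png")[165:290,225:400]
A=cv2.resize(a,None,fx=4,fy=4,interpolation=cv2.INTER_CUBIC)
cv2.imwrite("pics/z.png",cv2.convertScaleAbs(A,alpha=1.3))
f=grab_frame("top")
for u,v in((283,209),(392,252),(366,317),(258,273)): print(atz(f,u,v,.015))
for n,u,v,z in(("red",334,288,.127),("blk",338,249,.089),("stop",293,242,.049)): print(n,atz(f,u,v,z))
E
```

```text
[0.66873833 0.07601525 0.015     ]
[ 0.54380583 -0.23648823  0.015     ]
[ 0.35919754 -0.16001635  0.015     ]
[0.48537681 0.1473146  0.015     ]
red [ 0.44592031 -0.06520742  0.127     ]
blk [ 0.55045582 -0.07820012  0.089     ]
stop [0.57195352 0.04608198 0.049     ]
```

View pics/z.png

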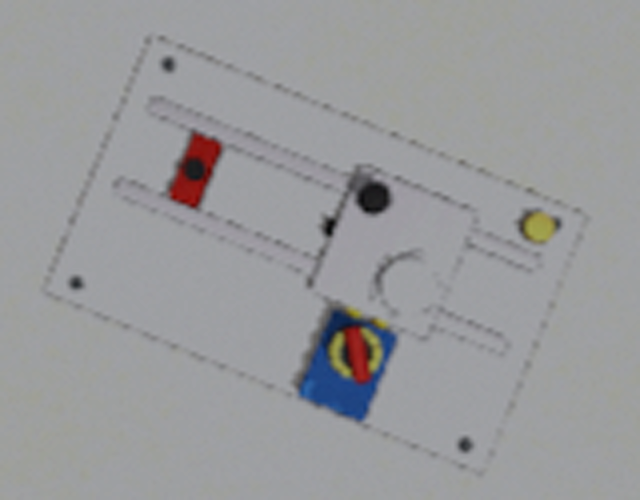

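The crop confirms the layout: yaw ≈ -0.38, the bar lies at world yaw ≈ 0.22 and the plunger is at about (0.446,-0.065). I'll grip with yaw 0.22+π so the last joint keeps its range for the clockwise twist.

Emit:
arm_command:
  commands:
    - [[8,25,1],0.14,-1]
    - [[8,25,1],0.14,-1]
    - [[8,25,1],0.14,-1]
    - [[8,25,1],0.14,-1]
    - [[8,25,1],0.14,-1]
    - [[8,25,1],0.14,-1]
    - [[8,25,1],0.14,-1]
    - [[8,25,1],0.14,-1]
    - [[8,25,1],0.14,-1]
    - [[8,25,1],0.14,-1]
    - [[8,25,1],0.14,-1]
    - [[8,25,1],0.14,-1]
    - [[8,25,1],0.14,-1]
    - [[8,25,1],0.14,-1]
    - [[8,25,1],0.14,-1]
    - [[8,25,1],0.14,-1]
    - [[8,25,1],0.14,-1]
    - [[8,25,1],0.14,-1]
    - [[8,25,1],0.14,-1]
    - [[8,25,1],0.14,-1]

```text
clock: 2.15
position: [0.4324, -0.0616, 0.2291]
tool_rot: [-3.141, -0.0, -3.027]
force: [-0.1, 0.4, -0.2]
grip_width: 0.0856
finger_force: 0.0
```

```bash
python3 - <<'E'
from h import *
s=bot.observe();print(s["position"],s["tool_rot"],s["qpos"],s["clock"],s["force"])
f=grab_frame("wrist");cv2.imwrite("pics/w1.png",f["image"][:,:,::-1]);np.save("w1.npy",f,allow_pickle=True)
print(proj(f,[.446,-.065,.127]),proj(f,s["position"]))
E
```

```text
[ 0.43237411 -0.06162652  0.22914459] [-3.14138154e+00 -3.32244954e-05 -3.02686903e+00] [ 0.72107829  0.2799852  -0.84924755  2.01291864  0.25690293  0.95680892
  1.4268723 ] 2.15 [-0.10572913  0.35497124 -0.24340331]
(np.float64(305.0413505942792), np.float64(245.891053016419)) (np.float64(310.0673958650206), np.float64(288.1644409003851))
```

View pics/w1.png

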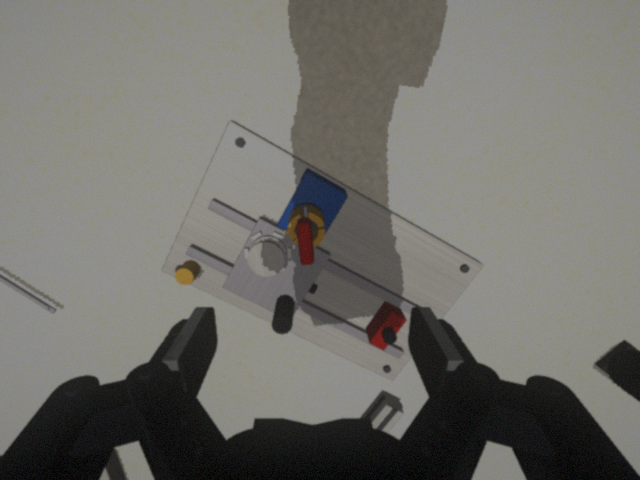

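The picture shows the red bar at (305,243), close to the predicted (305,246), the black handle at (283,313) and the stop at (386,326). I'll fit the models to the wrist and top silhouettes.

```bash
cat > fit.py <<'E'
from h import *
from scipy.optimize import minimize
def box(x,y,yaw,lx,ly,z0,z1):
    c,s=np.cos(yaw),np.sin(yaw)
    return [(x+c*a-s*b,y+s*a+c*b,z) for a in(-lx/2,lx/2) for b in(-ly/2,ly/2) for z in(z0,z1)]
def cyl(x,y,r,z0,z1): return [(x+r*np.cos(t),y+r*np.sin(t),z) for t in np.linspace(0,6.28,24) for z in(z0,z1)]
def hull(f,P): return cv2.convexHull(np.array([proj(f,p) for p in P],np.float32))
def redmask(f):
    r,g,b=[f["image"][:,:,i].astype(int) for i in range(3)]; return ((r>1.8*g+10)&(r>1.8*b+10)&(r>50)).astype(np.uint8)
def darkmask(f): return (f["image"].max(2)<45).astype(np.uint8)
def cost(fs,P,masks):
    t=0
    for f,m in zip(fs,masks):
        h=hull(f,P); k=np.zeros(m.shape,np.uint8)
        cv2.fillConvexPoly(k,np.round(h*16).astype(np.int32),1,cv2.LINE_AA,4)
        t+=1-(k&m).sum()/max(1,(k|m).sum())
    return t
def near(f,m,X,r):  # keep blob around X
    u,v=proj(f,X); k=np.zeros_like(m); cv2.circle(k,(int(u),int(v)),r,1,-1); return m*k
def fit(fs,model,x0,masks,step):
    x0=np.array(x0); S=np.vstack([x0]+[x0+np.eye(len(x0))[i]*step[i] for i in range(len(x0))])
    r=minimize(lambda p:cost(fs,model(p),masks),x0,method="Nelder-Mead",options=dict(initial_simplex=S,xatol=1e-4)); return r.x.round(4),round(r.fun,3)
E
python3 - <<'E'
from fit import *
w=np.load("w1.npy",allow_pickle=True).item(); t=grab_frame("top"); s=grab_frame("scene")
bar=lambda p:box(p[0],p[1],p[2],.038,.012,.105,.127); stop=lambda p:box(p[0],p[1],p[2],.05,.022,.017,.049)
hd=lambda p:cyl(p[0],p[1],.011,.039,.089)
for n,fs,rr in(("w",[w],(40,45,40)),("t",[t],(14,16,9)),("s",[s],(16,16,14)),):
    print(n,"bar",fit(fs,bar,[.446,-.065,.22],[near(f,redmask(f),(.446,-.065,.116),rr[0]) for f in fs],[.005,.005,.1]))
    print(n,"stop",fit(fs,stop,[.572,.046,-.38],[near(f,redmask(f),(.572,.046,.035),rr[1]) for f in fs],[.005,.005,.1]))
    print(n,"handle",fit(fs,hd,[.55,-.078],[near(f,darkmask(f),(.55,-.078,.064),rr[2]) for f in fs],[.005,.005]))
E
```

```text
w bar (array([ 0.4482, -0.0647,  0.1256]), np.float64(0.32))
w stop (array([ 0.5752,  0.0458, -0.1898]), np.float64(0.65))
w handle (array([ 0.5509, -0.0789]), np.float64(0.292))
t bar (array([ 0.446, -0.065,  0.22 ]), np.float64(1.0))
t stop (array([ 0.5718,  0.0449, -0.3214]), np.float64(0.399))
t handle (array([ 0.5504, -0.0777]), np.float64(0.241))
s bar (array([ 0.4497, -0.0614,  0.1266]), np.float64(0.745))
s stop (array([ 0.5717,  0.046 , -0.2425]), np.float64(0.73))
s handle (array([ 0.5516, -0.0775]), np.float64(0.262))
```

```bash
python3 - <<'E'
from fit import *
w=np.load("w1.npy",allow_pickle=True).item()
C=np.array([atz(w,u,v,.015)[:2] for u,v in((232,121),(482,264),(394,380),(163,269))]);print(C)
e=C[1]-C[0];print(np.linalg.norm(e),np.arctan2(e[1],e[0])-np.pi/2); e=C[2]-C[3];print(np.linalg.norm(e),np.arctan2(e[1],e[0])-np.pi/2)
for e in(C[3]-C[0],C[2]-C[1]):print(np.linalg.norm(e),np.arctan2(e[1],e[0]))
# bar top face ends: principal axis of red pixels
m=near(w,redmask(w),(.447,-.065,.116),40);v,u=np.nonzero(m);print(u.min(),u.max(),v.min(),v.max(),len(u))
a=w["image"][200:290,250:350][:,:,::-1];cv2.imwrite("pics/b.png",cv2.resize(a,None,fx=6,fy=6,interpolation=cv2.INTER_CUBIC))
E
```

```text
[[ 0.3564623  -0.15432175]
 [ 0.48607866  0.15256709]
 [ 0.66899805  0.07986572]
 [ 0.53659746 -0.23156533]]
0.3331383483361781 -0.39962905961658834
0.338406878629362 -0.4019859475411931
0.19599807334369596 -0.4050924932098954
0.19683747931604198 -0.3783064370353323
297 312 222 263 513
```

View pics/b.png

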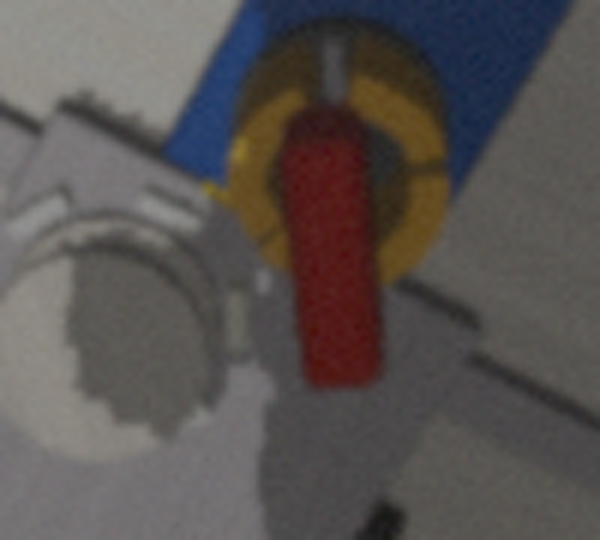

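```bash
python3 - <<'E'
from fit import *
w=np.load("w1.npy",allow_pickle=True).item()
print(-w["R"].T@w["t"])
a=atz(w,250+327/6,200+138/6,.127);b=atz(w,250+343/6,200+385/6,.127);print(a,b,(a+b)/2,b-a,np.hypot(*(b-a)[:2]),np.arctan2((b-a)[1],(b-a)[0]))
# predicted crop-pixels of bar box corners
for x,y in((.446,-.065),(.448,-.065)):
  print([tuple(((np.array(proj(w,p))-[250,200])*6).round().astype(int)) for p in box(x,y,.205,.038,.012,.105,.127)])
E
```

```text
[ 0.34775326 -0.07002972  0.39429826]
[ 0.42620205 -0.0675651   0.127     ] [ 0.46232098 -0.06142781  0.127     ] [ 0.44426151 -0.06449645  0.127     ] [0.03611893 0.00613729 0.        ] 0.03663663582667521 0.1683112887638977
[(np.int64(280), np.int64(106)), (np.int64(273), np.int64(149)), (np.int64(361), np.int64(99)), (np.int64(360), np.int64(141)), (np.int64(306), np.int64(345)), (np.int64(301), np.int64(403)), (np.int64(384), np.int64(339)), (np.int64(385), np.int64(396))]
[(np.int64(279), np.int64(119)), (np.int64(271), np.int64(163)), (np.int64(360), np.int64(112)), (np.int64(359), np.int64(155)), (np.int64(305), np.int64(357)), (np.int64(300), np.int64(416)), (np.int64(383), np.int64(351)), (np.int64(384), np.int64(409))]
```

Emit:
arm_command:
  commands:
    - [[6,-1.5,-10],0.08,-1]
    - [[6.5,-1.5,-15],0,-1]
    - [[0,0,-20],0,-1]
    - [[0,0,-20],0,-1]
    - [[0,0,-20],0,-1]
    - [[0,0,-20],0,-1]
    - [[0,0,-14],0,-1]
    - [[0,0,-10],0,-1]
    - [[0,0,0],0,-1]
    - [[0,0,0],0,0.5]
    - [[0,0,0],0,0.5]
    - [[0,0,0],0,0.5]
  newtons: 40

```text
clock: 3.5
position: [0.4451, -0.0657, 0.1007]
tool_rot: [-3.141, 0.001, -2.953]
force: [0.8, -1.7, -0.7]
grip_width: 0.0441
finger_force: 0.0
```

```bash
python3 - <<'E'
from fit import *
s=bot.observe();print(s["position"],s["tool_rot"],s["force"],s["qpos"])
f=grab_frame("wrist");a=f["image"][160:460,100:520][:,:,::-1];cv2.imwrite("pics/c.png",cv2.resize(a,None,fx=1.5,fy=1.5))
E
```

```text
[ 0.44512989 -0.06572604  0.10065812] [-3.14103441e+00  9.38972413e-04 -2.95276468e+00] [ 0.77318882 -1.68283912 -0.74195443] [ 0.5782124   0.50359187 -0.72267458  2.11717559  0.51908098  0.70003951
  1.26855923]
```

View pics/c.png

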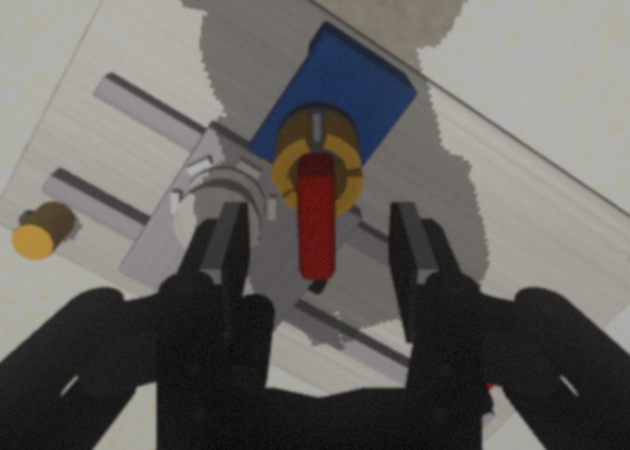

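The bar (crop x≈317) is centred between the pads (≈234 and ≈402) and aligned with them, so I'll close.

Emit:
arm_command:
  commands:
    - [[0,0,0],0,0.7]
    - [[0,0,0],0,1]
    - [[0,0,0],0,1]
    - [[0,0,0],0,1]
    - [[0,0,0],0,1]
    - [[0,0,0],0,1]
    - [[0,0,0],0,1]
  newtons: 40

```text
clock: 4.25
position: [0.445, -0.0661, 0.1004]
tool_rot: [-3.141, 0.0, -2.953]
force: [-0.6, -3.9, 6.6]
grip_width: 0.0103
finger_force: 39.8
```

Emit:
arm_command:
  commands:
    - [[0,0,1],0,1]
    - [[0,0,1],0,1]
    - [[0,0,1],0,1]
    - [[0,0,1],0,1]
    - [[0,0,1],0,1]
    - [[0,0,0],0,1]

```text
clock: 4.85
position: [0.4448, -0.0659, 0.1051]
tool_rot: [-3.141, -0.0, -2.953]
force: [2.0, -4.4, -4.5]
grip_width: 0.0102
finger_force: 39.1
```

Emit:
arm_command:
  commands:
    - [[0,-0.5,1],0,1]
    - [[0,-0.5,1],0,1]
    - [[0,0,1],0,1]
    - [[0,0,1],0,1]
    - [[0,0,1],0,1]
    - [[0,0,0],0,1]

```text
clock: 5.45
position: [0.4448, -0.0664, 0.1102]
tool_rot: [3.142, 0.0, -2.952]
force: [2.3, -0.3, -6.0]
grip_width: 0.01
finger_force: 39.0
```

Emit:
arm_command:
  commands:
    - [[0,0,0.5],0,1]
    - [[0,0,0.5],0,1]
    - [[0,0,0],0,1]

```text
clock: 5.75
position: [0.4448, -0.0665, 0.1111]
tool_rot: [3.142, 0.0, -2.952]
force: [1.5, 0.6, -5.7]
grip_width: 0.0105
finger_force: 39.0
```

Emit:
arm_command:
  commands:
    - [[0,0,0.5],0,1]
    - [[0,0,0.5],0,1]
    - [[0,0,0],0,1]

```text
clock: 6.05
position: [0.4448, -0.0665, 0.1121]
tool_rot: [3.142, 0.0, -2.952]
force: [1.9, 0.9, -6.0]
grip_width: 0.0105
finger_force: 39.0
```

Emit:
arm_command:
  commands:
    - [[0,0,0.5],0,1]
    - [[0,0,0.5],0,1]
    - [[0,0,0],0,1]

```text
clock: 6.35
position: [0.4448, -0.0665, 0.1131]
tool_rot: [-3.142, 0.0, -2.952]
force: [2.3, 0.4, -5.9]
grip_width: 0.0104
finger_force: 39.0
```

Emit:
arm_command:
  commands:
    - [[0,0,0.5],0,1]
    - [[0,0,0.5],0,1]
    - [[0,0,0],0,1]

```text
clock: 6.65
position: [0.4448, -0.0666, 0.1142]
tool_rot: [-3.142, 0.0, -2.952]
force: [2.0, 1.4, -6.6]
grip_width: 0.0105
finger_force: 39.0
```

Emit:
arm_command:
  commands:
    - [[0,0,0.5],0,1]
    - [[0,0,0.5],0,1]
    - [[0,0,0],0,1]

```text
clock: 6.95
position: [0.4448, -0.0666, 0.1151]
tool_rot: [-3.142, 0.0, -2.952]
force: [1.0, 0.8, -7.0]
grip_width: 0.0101
finger_force: 39.0
```

Emit:
arm_command:
  commands:
    - [[0,0,0.5],0,1]
    - [[0,0,0.5],0,1]
    - [[0,0,0],0,1]

```text
clock: 7.25
position: [0.4448, -0.0666, 0.1161]
tool_rot: [-3.142, -0.0, -2.952]
force: [1.4, 0.2, -8.1]
grip_width: 0.01
finger_force: 39.0
```

Emit:
arm_command:
  commands:
    - [[0,0,0.5],0,1]
    - [[0,0,0],0,1]

```text
clock: 7.45
position: [0.4448, -0.0666, 0.1166]
tool_rot: [-3.142, 0.0, -2.952]
force: [2.5, 1.0, -6.9]
grip_width: 0.0106
finger_force: 39.0
```

Emit:
arm_command:
  commands:
    - [[0,0,0.5],0,1]
    - [[0,0,0.5],0,1]
    - [[0,0,0],0,1]

```text
clock: 7.75
position: [0.4448, -0.0666, 0.1177]
tool_rot: [-3.142, 0.0, -2.952]
force: [2.5, 0.2, -7.1]
grip_width: 0.0103
finger_force: 39.0
```

Emit:
arm_command:
  commands:
    - [[0,0,0.5],0,1]
    - [[0,0,0.5],0,1]
    - [[0,0,0],0,1]

```text
clock: 8.05
position: [0.4448, -0.0666, 0.1186]
tool_rot: [-3.142, 0.0, -2.952]
force: [1.3, 1.4, -7.4]
grip_width: 0.0102
finger_force: 39.0
```

Emit:
arm_command:
  commands:
    - [[0,0,0.5],0,1]
    - [[0,0,0.5],0,1]
    - [[0,0,0],0,1]

```text
clock: 8.35
position: [0.4448, -0.0666, 0.1196]
tool_rot: [-3.142, 0.0, -2.952]
force: [1.6, 1.1, -8.0]
grip_width: 0.0102
finger_force: 39.0
```

Emit:
arm_command:
  commands:
    - [[0,0,0.5],0,1]
    - [[0,0,0.5],0,1]
    - [[0,0,0],0,1]

```text
clock: 8.65
position: [0.4448, -0.0666, 0.1206]
tool_rot: [-3.142, 0.0, -2.952]
force: [1.7, 0.1, -8.6]
grip_width: 0.0101
finger_force: 39.0
```

Emit:
arm_command:
  commands:
    - [[0,0,0.5],0,1]
    - [[0,0,0.5],0,1]
    - [[0,0,0],0,1]

```text
clock: 8.95
position: [0.4448, -0.0666, 0.1217]
tool_rot: [-3.142, 0.0, -2.952]
force: [1.6, 0.8, -8.9]
grip_width: 0.0104
finger_force: 39.0
```

Emit:
arm_command:
  commands:
    - [[0,0,0.5],0,1]
    - [[0,0,0.5],0,1]
    - [[0,0,0],0,1]

```text
clock: 9.25
position: [0.4448, -0.0666, 0.1226]
tool_rot: [-3.142, 0.0, -2.952]
force: [1.2, 0.1, -8.6]
grip_width: 0.0104
finger_force: 39.0
```

Emit:
arm_command:
  commands:
    - [[0,0,0.5],0,1]
    - [[0,0,0.5],0,1]
    - [[0,0,0],0,1]

```text
clock: 9.55
position: [0.4448, -0.0666, 0.1236]
tool_rot: [-3.142, 0.0, -2.952]
force: [1.4, 0.0, -8.7]
grip_width: 0.01
finger_force: 39.0
```

Emit:
arm_command:
  commands:
    - [[0,0,0.5],0,1]
    - [[0,0,0.5],0,1]
    - [[0,0,0],0,1]

```text
clock: 9.85
position: [0.4448, -0.0666, 0.1247]
tool_rot: [-3.142, 0.0, -2.952]
force: [1.7, 0.3, -8.5]
grip_width: 0.0102
finger_force: 39.0
```

Emit:
arm_command:
  commands:
    - [[0,0,0.5],0,1]
    - [[0,0,0.5],0,1]
    - [[0,0,0],0,1]

```text
clock: 10.15
position: [0.4448, -0.0666, 0.1256]
tool_rot: [-3.142, 0.0, -2.952]
force: [1.3, 0.6, -9.9]
grip_width: 0.0102
finger_force: 39.0
```

Emit:
arm_command:
  commands:
    - [[0,0,0.5],0,1]
    - [[0,0,0],0,1]

```text
clock: 10.35
position: [0.4448, -0.0666, 0.1261]
tool_rot: [-3.142, -0.0, -2.952]
force: [1.4, 0.9, -9.5]
grip_width: 0.0097
finger_force: 39.0
```

Emit:
arm_command:
  commands:
    - [[0,0,0.5],0,1]
    - [[0,0,0.5],0,1]
    - [[0,0,0],0,1]

```text
clock: 10.65
position: [0.4448, -0.0666, 0.1271]
tool_rot: [-3.142, 0.0, -2.952]
force: [2.0, 0.9, -9.2]
grip_width: 0.0102
finger_force: 39.0
```

Emit:
arm_command:
  commands:
    - [[0,0,0.5],0,1]
    - [[0,0,0.5],0,1]
    - [[0,0,0],0,1]

```text
clock: 10.95
position: [0.4448, -0.0666, 0.1282]
tool_rot: [-3.142, 0.0, -2.952]
force: [1.7, 0.5, -9.4]
grip_width: 0.0102
finger_force: 39.0
```

Emit:
arm_command:
  commands:
    - [[0,0,0.5],0,1]
    - [[0,0,0.5],0,1]
    - [[0,0,0],0,1]

```text
clock: 11.25
position: [0.4448, -0.0666, 0.1292]
tool_rot: [-3.142, 0.0, -2.952]
force: [2.4, 0.1, -9.4]
grip_width: 0.0101
finger_force: 39.0
```

Emit:
arm_command:
  commands:
    - [[0,0,0.5],0,1]
    - [[0,0,0.3],0,1]
    - [[0,0,0],0,1]

```text
clock: 11.55
position: [0.4446, -0.0666, 0.1297]
tool_rot: [3.141, -0.0, -2.952]
force: [2.3, -0.1, -19.2]
grip_width: 0.0099
finger_force: 39.0
```

The hard stop is felt at TCP z ≈ 0.1295 (19 N against a spring force of about 9.4 N). I'll back off 0.7 mm and twist.

Emit:
arm_command:
  commands:
    - [[0,0,-0.7],0,1]
    - [[0,0,0],0,1]
    - [[0,0,0],-0.05,1]
    - [[0,0,0],-0.1,1]
    - [[0,0,0],-0.1,1]
    - [[0,0,0],-0.1,1]
    - [[0,0,0],0,1]

```text
clock: 12.25
position: [0.4448, -0.0664, 0.1294]
tool_rot: [-3.141, 0.0, 2.979]
force: [1.2, 2.6, -9.4]
grip_width: 0.0101
finger_force: 40.1
```

Emit:
arm_command:
  commands:
    - [[0,0,0],-0.1,1]
    - [[0,0,0],-0.1,1]
    - [[0,0,0],-0.1,1]
    - [[0,0,0],-0.1,1]
    - [[0,0,0],-0.1,1]
    - [[0,0,0],-0.1,1]
    - [[0,0,0],-0.1,1]
    - [[0,0,0],-0.05,1]
    - [[0,0,0],0,1]

```text
clock: 13.15
position: [0.4451, -0.066, 0.1293]
tool_rot: [3.141, 0.0, 2.233]
force: [2.9, 4.0, -10.1]
grip_width: 0.01
finger_force: 40.1
```

```bash
python3 - <<'E'
from fit import *
s=bot.observe();print(s["position"],s["tool_rot"],s["force"],s["moment"],s["qpos"])
E
```

```text
[ 0.44513154 -0.06603889  0.12932435] [3.14092325e+00 7.86633085e-05 2.23334674e+00] [  2.85638619   3.97862227 -10.06584574] [ 0.99917462 -0.73827119 -0.01397991] [ 0.40904904  0.40199172 -0.49084674  2.10274836  0.28968388  0.70040783
  0.39051805]
```

Emit:
arm_command:
  commands:
    - [[0,0,0],-0.05,1]
    - [[0,0,0],0,1]
    - [[0,0,0],0,1]

```text
clock: 13.45
position: [0.4451, -0.0661, 0.1293]
tool_rot: [3.141, -0.0, 2.185]
force: [3.7, 4.1, -10.0]
grip_width: 0.0109
finger_force: 40.1
```

```bash
python3 - <<'E'
from fit import *
s=bot.observe();print(s["position"],s["tool_rot"],s["force"],s["moment"])
E
```

```text
[ 0.44512864 -0.06608787  0.12931102] [ 3.14084171e+00 -2.49024583e-05  2.18537856e+00] [ 3.67073658  4.14099829 -9.99827299] [ 1.12692345 -0.76305911  0.0342573 ]
```

Emit:
arm_command:
  commands:
    - [[0,0,0],-0.05,1]
    - [[0,0,0],0,1]
    - [[0,0,-0.5],0,1]
    - [[0,0,-0.5],0,1]
    - [[0,0,-0.5],0,1]
    - [[0,0,-0.5],0,1]
    - [[0,0,-0.5],0,1]
    - [[0,0,0],0,1]

```text
clock: 14.25
position: [0.4451, -0.066, 0.1268]
tool_rot: [3.141, -0.0, 2.135]
force: [3.7, 5.2, -10.6]
grip_width: 0.0103
finger_force: 40.1
```

Below rim level and still pulled by the spring, so the pin is sinking into the notch.

Emit:
arm_command:
  commands:
    - [[0,0,-0.5],0,1]
    - [[0,0,-0.5],0,1]
    - [[0,0,-0.5],0,1]
    - [[0,0,-0.4],0,1]
    - [[0,0,0],0,1]
    - [[0,0,0],0,1]

```text
clock: 14.85
position: [0.4452, -0.0661, 0.1249]
tool_rot: [3.141, -0.0, 2.135]
force: [3.7, 6.1, -9.9]
grip_width: 0.0096
finger_force: 40.2
```

Emit:
arm_command:
  commands:
    - [[0,0,-0.4],0,1]
    - [[0,0,-0.3],0,1]
    - [[0,0,0],0,1]

```text
clock: 15.15
position: [0.4454, -0.066, 0.1245]
tool_rot: [3.14, 0.0, 2.135]
force: [1.6, 5.2, -1.6]
grip_width: 0.0105
finger_force: 41.1
```

The pull vanished about 4.7 mm below the stop, so the plunger is parked. I'll relieve the side load, open, then rise.

Emit:
arm_command:
  commands:
    - [[0,0.4,0],0,1]
    - [[0,0.4,0],0,1]
    - [[0,0,0],0,0.6]
    - [[0,0,0],0,0.3]
    - [[0,0,0],0,0]
    - [[0,0,0],0,0]
    - [[0,0,0],0,0]

```text
clock: 15.85
position: [0.4447, -0.0658, 0.1241]
tool_rot: [-3.141, 0.0, 2.131]
force: [0.3, 0.2, 0.4]
grip_width: 0.043
finger_force: 0.0
```

Emit:
arm_command:
  commands:
    - [[0,0,10],0,0]
    - [[0,0,20],0,0]
    - [[0,0,30],0,0]
    - [[0,0,20],0,0]
    - [[0,0,0],0,0]

```text
clock: 16.35
position: [0.446, -0.0658, 0.207]
tool_rot: [3.139, 0.003, 2.131]
force: [-0.3, -0.0, -0.4]
grip_width: 0.0428
finger_force: 0.0
```

```bash
python3 - <<'E'
from fit import *
s=bot.observe();print(s["position"],s["tool_rot"],s["force"],s["qpos"])
f=grab_frame("wrist");cv2.imwrite("pics/w2.png",f["image"][:,:,::-1]);np.save("w2.npy",f,allow_pickle=True)
for z in(.1165,.1375,.1421):print(z,[np.round(proj(f,p)).astype(int).tolist() for p in box(.445,-.066,-.995,.038,.012,z,z+.022)])
E
```

```text
[ 0.4459911  -0.06583137  0.20696409] [3.13857338e+00 2.90068458e-03 2.13068866e+00] [-0.29143409 -0.02081329 -0.40526633] [ 0.44184285  0.27802938 -0.51147507  2.02386989  0.176968    0.87744785
  0.39355208]
0.1165 [[303, 212], [302, 220], [318, 212], [319, 220], [304, 258], [303, 269], [319, 258], [319, 269]]
0.1375 [[302, 220], [301, 229], [319, 220], [320, 229], [303, 268], [303, 282], [319, 268], [320, 281]]
0.1421 [[302, 222], [301, 231], [319, 221], [320, 231], [303, 271], [303, 285], [320, 271], [320, 284]]
```

View pics/w2.png

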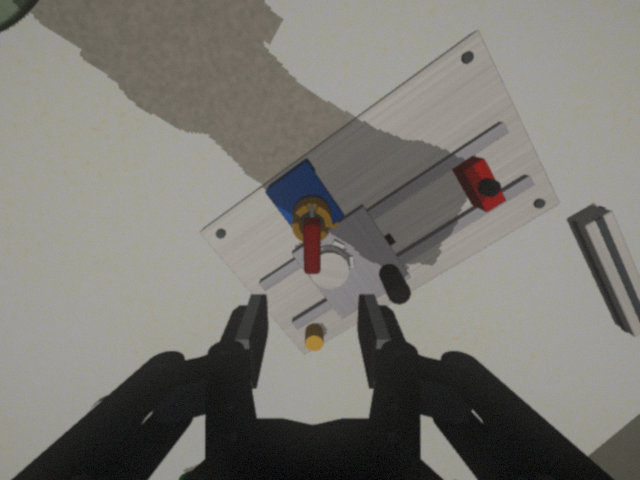

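The bar runs from about (312,218) to (312,273). I need to check its height, so I'll fit it over the cameras.

```bash
python3 - <<'E'
from fit import *
w=np.load("w2.npy",allow_pickle=True).item(); s=grab_frame("scene"); t=grab_frame("top")
def rm(f):
    r,g,b=[f["image"][:,:,i].astype(int) for i in range(3)]; return ((r>1.6*g+8)&(r>1.8*b+8)).astype(np.uint8)
m=near(w,rm(w),(.4445,-.065,.13),45); v,u=np.nonzero(m);print("wrist",u.min(),u.max(),v.min(),v.max(),len(u))
for lift in(0,.01,.02,.0245,.027):
    print(lift,end=" ")
    for f,r in((w,45),(s,16),(t,12)):
        m=near(f,rm(f),(.4445,-.065,.13),r); v,u=np.nonzero(m)
        B=box(.4445,-.065,-.995,.038,.012,.105+lift,.127+lift); h=hull(f,B)[:,0]
        print(h.min(0).round(1),h.max(0).round(1),"obs",(u.min(),v.min()),(u.max(),v.max()),round(cost([f],B,[m]),2),end=" | ")
    print()
im=cv2.resize(w["image"][170:300,250:410][:,:,::-1],(560,455),interpolation=cv2.INTER_CUBIC)
im2=cv2.resize(s["image"][165:265,240:310][:,:,::-1],(318,455),interpolation=cv2.INTER_CUBIC)
cv2.imwrite("pics/d.png",cv2.resize(np.hstack([im,im2]),(790,410)))
E
```

```text
wrist 304 319 218 272 739
0 [302.6 207.2] [319.3 261.7] obs (np.int64(304), np.int64(218)) (np.int64(319), np.int64(272)) 0.44 | [289.2 173.1] [306.1 188.9] obs (np.int64(291), np.int64(168)) (np.int64(304), np.int64(179)) 0.85 | Traceback (most recent call last):
  File "<stdin>", line 11, in <module>
    return umr_minimum(a, axis, None, out, keepdims, initial, where)
ValueError: zero-size array to reduction operation minimum which has no identity
```

```bash
python3 - <<'E'
from fit import *
w=np.load("w2.npy",allow_pickle=True).item(); s=grab_frame("scene")
s0=dict(s);s0["image"]=cv2.imread("pics/scene0.png")[:,:,::-1]
def rm(f):
    r,g,b=[f["image"][:,:,i].astype(int) for i in range(3)]; return ((r>1.6*g+8)&(r>1.8*b+8)).astype(np.uint8)
for f in(s0,s):
    m=near(f,rm(f),(.4445,-.065,.13),18); v,u=np.nonzero(m);print("scene",u.min(),u.max(),v.min(),v.max(),len(u))
for lift in(0,.01,.02,.0245,.027):
    for f in(w,s):
        h=hull(f,box(.4445,-.065,-.995,.038,.012,.105+lift,.127+lift))[:,0];print(lift,h.min(0).round(1),h.max(0).round(1),end=" | ")
    print()
h=hull(s,box(.4445,-.065,.2,.038,.012,.105,.127))[:,0];print("s0 model",h.min(0),h.max(0))
im=cv2.resize(w["image"][170:300,250:410][:,:,::-1],(480,390),interpolation=cv2.INTER_CUBIC)
im2=[cv2.resize(f["image"][160:225,270:325][:,:,::-1],(310,390),interpolation=cv2.INTER_CUBIC)[:,:155*1+5] for f in(s0,s)]
cv2.imwrite("pics/d.png",np.hstack([im]+[cv2.resize(f["image"][160:225,285:312][:,:,::-1],(160,390),interpolation=cv2.INTER_CUBIC) for f in(s0,s)]))
E
```

```text
scene 295 301 174 189 69
scene 291 304 168 180 108
0 [302.6 207.2] [319.3 261.7] | 0 [289.2 173.1] [306.1 188.9] | 
0.01 [302.3 210.3] [319.5 266.9] | 0.01 [289. 170.] [305.9 186. ] | 
0.02 [301.9 213.6] [319.8 272.5] | 0.02 [288.8 167. ] [305.8 183. ] | 
0.0245 [301.7 215.2] [320.  275.1] | 0.0245 [288.6 165.6] [305.7 181.6] | 
0.027 [301.6 216.1] [320.1 276.6] | 0.027 [288.6 164.8] [305.7 180.9] | 
s0 model [293.74896 171.75055] [301.71243 190.30385]
```

View pics/d.png

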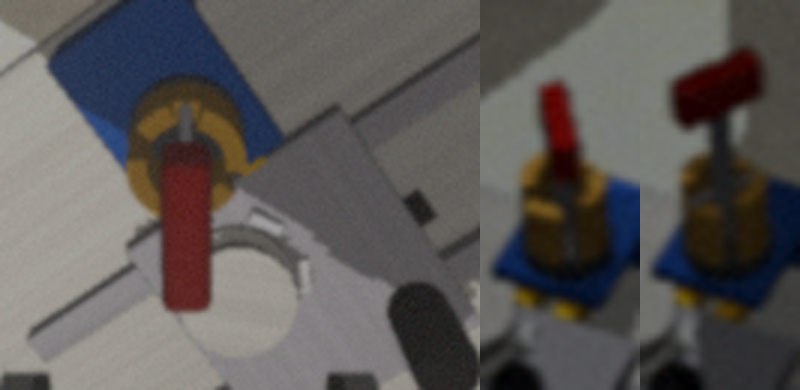

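The scene view clearly shows the bar raised (lift ≈ 24 mm) and held by itself. Next is the carriage handle at (0.551,-0.078): pads across fixture x (tool yaw 1.18), tips above the pulley's top.

Emit:
arm_command:
  commands:
    - [[15,-2,0],-0.136,0]
    - [[15,-2,0],-0.136,0]
    - [[15,-2,0],-0.136,0]
    - [[15,-2,0],-0.136,0]
    - [[15,-2,0],-0.136,0]
    - [[15,-2,0],-0.136,0]
    - [[15,0,-5],-0.136,0]
    - [[0,0,-20],0,0]
    - [[0,0,-20],0,0]
    - [[0,0,-20],0,0]
    - [[0,0,-20],0,0]
    - [[0,0,0],0,0]
    - [[0,0,0],0,0]

```text
clock: 17.85
position: [0.5495, -0.0776, 0.1189]
tool_rot: [-3.14, 0.0, 1.179]
force: [0.5, -0.3, 0.2]
grip_width: 0.0426
finger_force: 0.0
```

```bash
python3 - <<'E'
from fit import *
s=bot.observe();print(s["position"],s["tool_rot"],s["force"],s["qpos"])
f=grab_frame("wrist");cv2.imwrite("pics/w3.png",f["image"][:,:,::-1]);np.save("w3.npy",f,allow_pickle=True)
h=hull(f,cyl(.551,-.078,.011,.039,.089))[:,0];print(h.min(0),h.max(0),proj(f,(.551,-.078,.089)))
E
```

```text
[ 0.54952478 -0.07761002  0.11891771] [-3.14034207e+00  2.73909968e-04  1.17894525e+00] [ 0.54843288 -0.28272131  0.20348163] [ 0.22161313  0.53645735 -0.25807087  1.8577024   0.18772501  0.77223423
 -0.52875353]
[299.32965 225.80145] [334.4716  281.79288] (np.float64(316.9368049352751), np.float64(265.9059904882361))
```

View pics/w3.png

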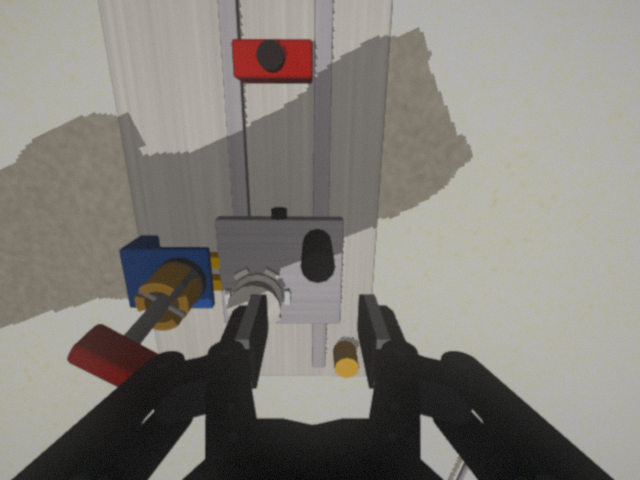

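The handle sits at (317,256), as predicted, and the carriage, pulley, bumper (279,210) and stop (272,60) are clear. I'll descend and grip.

Emit:
arm_command:
  commands:
    - [[1.5,-0.4,-15],0,0]
    - [[0,0,-15],0,0]
    - [[0,0,-13],0,0]
    - [[0,0,-10],0,0]
    - [[0,0,0],0,0]
    - [[0,0,0],0,0.3]
    - [[0,0,0],0,0.45]
    - [[0,0,0],0,0.6]
    - [[0,0,0],0,1]
    - [[0,0,0],0,1]
    - [[0,0,0],0,1]
  newtons: 30

```text
clock: 19.0
position: [0.5518, -0.0782, 0.0669]
tool_rot: [3.14, -0.0, 1.179]
force: [-1.2, 0.0, 7.6]
grip_width: 0.0001
finger_force: 3.9
```

```bash
python3 - <<'E'
from fit import *
s=bot.observe();print(s["position"],s["tool_rot"],s["force"],s["grip_width"],s["finger_force"])
f=grab_frame("wrist");np.save("w4.npy",f,allow_pickle=True);cv2.imwrite("pics/w4.png",f["image"][:,:,::-1])
E
```

```text
[ 0.55180522 -0.07816563  0.06686223] [ 3.14034026e+00 -3.91586424e-04  1.17875839e+00] [-1.19999827e+00  1.37754829e-03  7.58939885e+00] 5.579249173479841e-05 3.8568248972296715
```

View pics/w4.png

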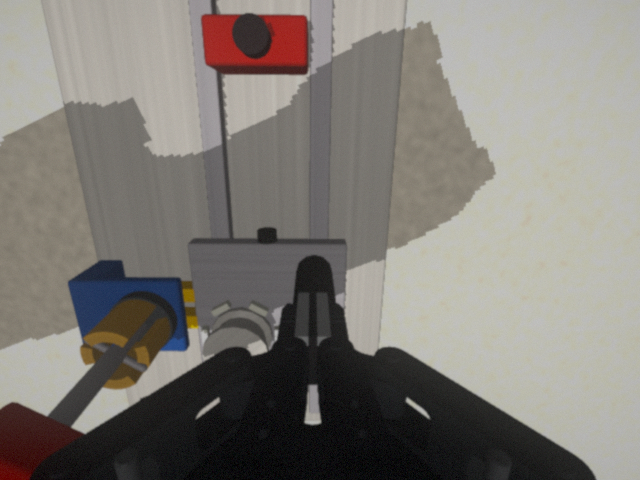

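The fingers are shut with the handle just ahead of them (+y side, top edge at (315,258)); they missed it. I've used my ten pictures, so from here it's numbers only. I'll measure whether the carriage moved.

```bash
python3 - <<'E'
from fit import *
L=lambda n:np.load(n,allow_pickle=True).item()
w1,w2,w3,w4=[L(f"w{i}.npy") for i in(1,2,3,4)]
hd=lambda p:cyl(p[0],p[1],.011,.039,.089)
for n,f,r in(("w2",w2,32),("w3",w3,36)):
    print(n,fit([f],hd,[.551,-.078],[near(f,darkmask(f),(.551,-.078,.064),r)],[.004,.004]))
a=atz(w3,279,208,.03);b=atz(w4,267,229,.03);print("bumper",a,b)
# carriage +y edge corners (top z=.039)
for f,l,r in((w3,(217,217),(343,217)),(w4,(189,240),(347,240))): print("edge",atz(f,*l,.039),atz(f,*r,.039))
s=grab_frame("scene");t=grab_frame("top")
s0=dict(s);s0["image"]=cv2.imread("pics/scene0.png")[:,:,::-1]
for n,f in(("s0",s0),("s",s)): 
    m=near(f,darkmask(f),(.551,-.078,.064),13);print(n,fit([f],hd,[.551,-.078],[m],[.004,.004]),m.sum())
h=hull(w4,cyl(.551,-.078,.011,.039,.089))[:,0];print(h.min(0),h.max(0))
print("tcp px w4",proj(w4,bot.observe()["position"]))
# stop face top edge in w3
print("stopface",atz(w3,238,82,.015),atz(w3,234,75,.049),atz(w3,312,72,.049))
E
```

```text
w2 (array([ 0.5489, -0.0795]), np.float64(0.284))
w3 (array([ 0.5522, -0.0784]), np.float64(0.23))
bumper [ 0.53317347 -0.04629843  0.03      ] [ 0.53303159 -0.04639796  0.03      ]
edge [ 0.48923019 -0.03317047  0.039     ] [ 0.57619097 -0.06913381  0.039     ]
edge [ 0.48897469 -0.03257746  0.039     ] [ 0.57681255 -0.06900631  0.039     ]
s0 (array([ 0.553 , -0.0776]), np.float64(0.219)) 199
s (array([ 0.5446, -0.0781]), np.float64(0.262)) 279
[290.3887  251.21956] [336.09253 329.71194]
tcp px w4 (np.float64(314.71834761584296), np.float64(288.47415055800093))
stopface [0.5414752  0.04728941 0.015     ] [0.54602008 0.04609906 0.049     ] [0.59185891 0.02892687 0.049     ]
```

Emit:
arm_command:
  commands:
    - [[0,0,0],0,0.6]
    - [[0,0,0],0,0.3]
    - [[0,0,0],0,0.0]
    - [[0,0,0],0,0.0]
    - [[0,0,0],0,0.0]

```text
clock: 19.65
position: [0.5512, -0.0782, 0.0661]
tool_rot: [-3.141, 0.0, 1.179]
force: [-0.1, -1.0, -0.2]
grip_width: 0.0426
finger_force: 0.0
```

```bash
python3 - <<'E'
from fit import *
s=bot.observe();print(s["position"],s["force"],s["moment"],s["grip_width"],s["clock"])
f=grab_frame("wrist");np.save("w5.npy",f,allow_pickle=True)
hd=lambda p:cyl(p[0],p[1],.011,.039,.089)
h=hull(f,hd((.551,-.078)))[:,0];print(h.min(0),h.max(0),proj(f,(.551,-.078,.089)))
# where is dark / not dark along the handle column, and widths per row
d=darkmask(f)
for v in range(230,345,6):
    r=d[v,230:400]; print(v,''.join('#' if x else '.' for x in r[::3]))
E
```

```text
[ 0.5512074  -0.07817573  0.06605138] [-0.06110497 -1.02753142 -0.21670098] [ 0.03474609 -0.00064834 -0.02658934] 0.04256892911726121 19.65
[291.38867 251.37138] [337.3308  330.32605] (np.float64(314.4059740094245), np.float64(310.63771757791983))
230 ..........######.........................................
236 ..........######.........................................
242 ...........####..........................................
248 .........................................................
254 .........................................................
260 .........................#######.........................
266 ........................##########.......................
272 .......................###########.......................
278 .......................############......................
284 .......................############......................
290 ......................#############......................
296 ...........#..........#############......................
302 ..........##..........##############.....................
308 ...###....###.........##############........#............
314 .####....####.........#############.........##...........
320 ####.....####..........############.........###......#...
326 ###.....#####............######.#..........#####.........
332 ###....######..............................#.###.......#.
338 ##.....#####................................#####......#.
344 ####...#####................................###.#....#.##
```

The handle is between the open fingers (u 296–336) and the carriage hasn't moved. I'll close again in steps and watch the width.

Emit:
arm_command:
  commands:
    - [[0,0,0],0,0.4]
    - [[0,0,0],0,0.4]
    - [[0,0,0],0,0.4]
    - [[0,0,0],0,0.4]
  newtons: 25

```text
clock: 20.1
position: [0.5513, -0.0782, 0.0661]
tool_rot: [-3.142, 0.0, 1.179]
force: [0.1, 0.2, 0.2]
grip_width: 0.0256
finger_force: 0.0
```

Emit:
arm_command:
  commands:
    - [[0,0,0],0,0.5]
    - [[0,0,0],0,0.5]
    - [[0,0,0],0,0.5]

```text
clock: 20.4
position: [0.551, -0.0779, 0.0665]
tool_rot: [-3.141, 0.0, 1.179]
force: [-5.5, 1.8, 10.7]
grip_width: 0.0213
finger_force: 5.6
```

Emit:
arm_command:
  commands:
    - [[0,0,0],0,0.6]
    - [[0,0,0],0,0.6]
    - [[0,0,0],0,0.6]

```text
clock: 20.7
position: [0.5515, -0.078, 0.0668]
tool_rot: [3.141, -0.0, 1.179]
force: [-4.9, 0.9, 15.5]
grip_width: 0.017
finger_force: 7.2
```

```bash
python3 - <<'E'
from fit import *
s=bot.observe();print(s["position"],s["force"],s["moment"],s["grip_width"],s["finger_force"])
f=grab_frame("wrist");d=darkmask(f)
for v in range(248,345,6): print(v,''.join('#' if x else '.' for x in d[v,230:400:3]))
E
```

```text
[ 0.55149076 -0.0779732   0.06679108] [-4.88751412  0.91403794 15.45457804] [ 0.25676696  0.77613191 -0.0486151 ] 0.017009129916570234 7.152061394881457
248 .........................................................
254 .........................................................
260 .........................#######.........................
266 .......................###########.......................
272 .......................###########.......................
278 .......................###########.......................
284 ......................#############......................
290 ......................#############......................
296 ....................###############......................
302 ....................################.....................
308 ............####....################....####.............
314 ...........####.....################......#.#............
320 ...........####....###.#############.....................
326 ..........#####....###...########.###.....####...........
332 .........#####.....###............###.....####...........
338 .........######....##.............###....######..........
344 .......##########..##..............##.##########.........
```

Contact occurs at ≈21 mm but the pads ride up off the rounded handle top, so the grip must go deeper. I'll check the clearance to the pulley first.

Emit:
arm_command:
  commands:
    - [[0,0,0],0,0.4]
    - [[0,0,0],0,0.35]
    - [[0,0,0],0,0.35]

```text
clock: 21.05
position: [0.5512, -0.0782, 0.066]
tool_rot: [-3.141, 0.0, 1.179]
force: [-0.4, 0.3, -0.6]
grip_width: 0.0278
finger_force: 0.0
```

```bash
python3 - <<'E'
from fit import *
L=lambda n:np.load(n,allow_pickle=True).item()
w1,w2,w3,w4=[L(f"w{i}.npy") for i in(1,2,3,4)]
t=grab_frame("top")
yaw=-.395;fx=np.array([np.cos(yaw),np.sin(yaw)]);fy=np.array([-np.sin(yaw),np.cos(yaw)])
for n,f,u,v in(("top",t,347,270.2),("w1",w1,272,257),("w2",w2,331,269),("w4 right edge",w4,272,330)):
    p=atz(f,u,v,.062)[:2];d=p-[.5515,-.078];print(n,p,"fixture rel handle",d@fx,d@fy)
s=bot.observe();print(s["position"],s["force"],s["grip_width"])
E
```

```text
top [ 0.49248576 -0.10402004] fixture rel handle -0.044457214502111805 -0.04672556525203261
w1 [ 0.48623712 -0.09703804] fixture rel handle -0.05291142535731849 -0.04268573430496242
w2 [ 0.49013548 -0.10096508] fixture rel handle -0.0478020901241794 -0.04481026019756223
w4 right edge [ 0.51754111 -0.09598764] fixture rel handle -0.024422150502966724 -0.029670189264853722
[ 0.55121495 -0.07819308  0.06599603] [-0.38849375 -0.09906984  0.3872488 ] 0.027333594056430394
```

The pulley lies 45 mm to the -y side, clear of the fingers. I'll go 18 mm deeper and grip.

Emit:
arm_command:
  commands:
    - [[-0.5,0.2,-5],0,0.3]
    - [[0,0,-5],0,0.3]
    - [[0,0,-4],0,0.3]
    - [[0,0,-4],0,0.3]
    - [[0,0,0],0,0.3]
    - [[0,0,0],0,0.5]
    - [[0,0,0],0,0.5]
    - [[0,0,0],0,0.6]
    - [[0,0,0],0,0.6]
  newtons: 25

```text
clock: 22.0
position: [0.5525, -0.0785, 0.0485]
tool_rot: [3.138, -0.001, 1.178]
force: [10.3, -3.6, -6.5]
grip_width: 0.0213
finger_force: 24.7
```

Solid grip (24.7 N, 21 mm). I'll relieve the side load and start sliding along (0.385, 0.923).

Emit:
arm_command:
  commands:
    - [[1,-0.4,0],0,0.6]
    - [[0.2,0.5,0],0,0.6]
    - [[0.4,0.9,0],0,0.6]
    - [[0.6,1.4,0],0,0.6]
    - [[0.8,1.8,0],0,0.6]
    - [[0.8,1.8,0],0,0.6]
    - [[0.8,1.8,0],0,0.6]
    - [[0.8,1.8,0],0,0.6]
    - [[0.8,1.8,0],0,0.6]
    - [[0.8,1.8,0],0,0.6]

```text
clock: 23.0
position: [0.5582, -0.0651, 0.0484]
tool_rot: [3.141, 0.0, 1.178]
force: [2.4, -4.8, 2.9]
grip_width: 0.0207
finger_force: 25.6
```

Emit:
arm_command:
  commands:
    - [[0.9,2.1,0],0,0.6]
    - [[0.9,2.1,0],0,0.6]
    - [[0.9,2.1,0],0,0.6]
    - [[0.9,2.1,0],0,0.6]
    - [[0.9,2.1,0],0,0.6]
    - [[0.9,2.1,0],0,0.6]
    - [[0.9,2.1,0],0,0.6]
    - [[0.9,2.1,0],0,0.6]
    - [[0.9,2.1,0],0,0.6]
    - [[0.9,2.1,0],0,0.6]
    - [[0.9,2.1,0],0,0.6]
    - [[0.9,2.1,0],0,0.6]
    - [[0.9,2.1,0],0,0.6]
    - [[0.9,2.1,0],0,0.6]
    - [[0.9,2.1,0],0,0.6]
    - [[0.9,2.1,0],0,0.6]
    - [[0.9,2.1,0],0,0.6]
    - [[0.6,1.4,0],0,0.6]
    - [[0.4,0.9,0],0,0.6]
    - [[0,0,0],0,0.6]

```text
clock: 25.0
position: [0.5744, -0.0266, 0.0484]
tool_rot: [3.141, -0.0, 1.179]
force: [2.7, -2.7, 5.7]
grip_width: 0.0209
finger_force: 25.8
```

```bash
python3 - <<'E'
from fit import *
f=grab_frame("wrist");m=redmask(f);v,u=np.nonzero(m)
n,lab,st,c=cv2.connectedComponentsWithStats(m)
print([ (st[i].tolist()) for i in range(1,n) if st[i][4]>60])
fy=np.array([.385,.923]);p=bot.observe()["position"][:2]
for i in range(1,n):
    if st[i][4]>300:
        x,y,w,h,_=st[i]; q=atz(f,x+w/2,y+h,.02)[:2]; q2=atz(f,x+w/2,y+h,.049)[:2];print(q,(q-p)@fy,(q2-p)@fy)
E
```

```text
[[200, 141, 105, 47, 3468]]
[0.56047692 0.03269   ] 0.049346811491338946 0.054774859628032205
```

About 27 mm remain. I'll go 18 mm and then feel for the stop.

Emit:
arm_command:
  commands:
    - [[0.7,1.7,0],0,0.6]
    - [[0.7,1.7,0],0,0.6]
    - [[0.7,1.7,0],0,0.6]
    - [[0.7,1.7,0],0,0.6]
    - [[0.7,1.7,0],0,0.6]
    - [[0.7,1.7,0],0,0.6]
    - [[0.7,1.7,0],0,0.6]
    - [[0.6,1.4,0],0,0.6]
    - [[0.4,0.9,0],0,0.6]
    - [[0.4,0.9,0],0,0.6]
    - [[0,0,0],0,0.6]

```text
clock: 26.15
position: [0.5807, -0.0116, 0.0484]
tool_rot: [3.141, -0.0, 1.179]
force: [3.1, -2.7, 6.1]
grip_width: 0.0212
finger_force: 25.8
```

Emit:
arm_command:
  commands:
    - [[0.3,0.7,0],0,0.6]
    - [[0.3,0.7,0],0,0.6]
    - [[0.2,0.5,0],0,0.6]
    - [[0,0,0],0,0.6]

```text
clock: 26.55
position: [0.5815, -0.0098, 0.0484]
tool_rot: [3.141, -0.0, 1.179]
force: [2.6, -3.6, 5.6]
grip_width: 0.0205
finger_force: 25.8
```

Still only friction (≈2.5 N), so I continue in small steps.

Emit:
arm_command:
  commands:
    - [[0.3,0.6,0],0,0.6]
    - [[0.3,0.6,0],0,0.6]
    - [[0.2,0.5,0],0,0.6]
    - [[0,0,0],0,0.6]

```text
clock: 26.95
position: [0.5822, -0.0081, 0.0484]
tool_rot: [3.141, -0.0, 1.179]
force: [0.8, -2.2, 6.1]
grip_width: 0.021
finger_force: 25.9
```

```bash
python3 - <<'E'
from fit import *
f=grab_frame("wrist");m=redmask(f)
n,lab,st,c=cv2.connectedComponentsWithStats(m)
fy=np.array([.385,.923]);p=bot.observe()["position"][:2]
for i in range(1,n):
    if st[i][4]>300:
        x,y,w,h,_=st[i]; q=atz(f,x+w/2,y+h,.02)[:2]; print(st[i],(q-p)@fy-.0222)
E
```

```text
[ 205  178  100   49 3181] 0.0038103705038888894
```

Emit:
arm_command:
  commands:
    - [[0.2,0.5,0],0,0.6]
    - [[0.2,0.5,0],0,0.6]
    - [[0.2,0.5,0],0,0.6]
    - [[0,0,0],0,0.6]

```text
clock: 27.4
position: [0.5828, -0.0066, 0.0484]
tool_rot: [3.141, -0.0, 1.179]
force: [2.0, -3.7, 6.0]
grip_width: 0.0208
finger_force: 25.9
```

Emit:
arm_command:
  commands:
    - [[0.2,0.5,0],0,0.6]
    - [[0.2,0.5,0],0,0.6]
    - [[0.2,0.5,0],0,0.6]
    - [[0,0,0],0,0.6]

```text
clock: 27.8
position: [0.5834, -0.0051, 0.0484]
tool_rot: [3.141, -0.0, 1.179]
force: [2.3, -3.1, 6.4]
grip_width: 0.021
finger_force: 25.9
```

Emit:
arm_command:
  commands:
    - [[0.2,0.5,0],0,0.6]
    - [[0.2,0.5,0],0,0.6]
    - [[0.2,0.5,0],0,0.6]
    - [[0,0,0],0,0.6]

```text
clock: 28.2
position: [0.5841, -0.0036, 0.0484]
tool_rot: [3.141, -0.0, 1.179]
force: [2.0, -3.0, 6.5]
grip_width: 0.0206
finger_force: 25.9
```

Emit:
arm_command:
  commands:
    - [[0.2,0.5,0],0,0.6]
    - [[0.2,0.5,0],0,0.6]
    - [[0.2,0.5,0],0,0.6]
    - [[0,0,0],0,0.6]

```text
clock: 28.6
position: [0.5847, -0.0021, 0.0484]
tool_rot: [3.141, -0.0, 1.179]
force: [2.4, -3.8, 5.3]
grip_width: 0.021
finger_force: 25.8
```

Emit:
arm_command:
  commands:
    - [[0.2,0.5,0],0,0.6]
    - [[0.2,0.5,0],0,0.6]
    - [[0.2,0.5,0],0,0.6]
    - [[0,0,0],0,0.6]

```text
clock: 29.0
position: [0.5853, -0.0006, 0.0484]
tool_rot: [3.141, -0.0, 1.179]
force: [2.4, -2.8, 5.9]
grip_width: 0.0208
finger_force: 25.8
```

Emit:
arm_command:
  commands:
    - [[0.2,0.5,0],0,0.6]
    - [[0.2,0.5,0],0,0.6]
    - [[0.2,0.5,0],0,0.6]
    - [[0,0,0],0,0.6]

```text
clock: 29.4
position: [0.5859, 0.0009, 0.0484]
tool_rot: [3.141, -0.0, 1.179]
force: [2.8, -4.0, 6.2]
grip_width: 0.0213
finger_force: 25.8
```

Emit:
arm_command:
  commands:
    - [[0.2,0.5,0],0,0.6]
    - [[0.2,0.5,0],0,0.6]
    - [[0.2,0.5,0],0,0.6]
    - [[0,0,0],0,0.6]

```text
clock: 29.8
position: [0.5866, 0.0023, 0.0484]
tool_rot: [3.141, -0.0, 1.179]
force: [3.1, -3.7, 5.5]
grip_width: 0.0212
finger_force: 25.8
```

Emit:
arm_command:
  commands:
    - [[0.2,0.5,0],0,0.6]
    - [[0.2,0.5,0],0,0.6]
    - [[0.2,0.5,0],0,0.6]
    - [[0,0,0],0,0.6]

```text
clock: 30.2
position: [0.5867, 0.0027, 0.0484]
tool_rot: [3.141, 0.001, 1.178]
force: [0.6, -8.0, 7.9]
grip_width: 0.0209
finger_force: 26.1
```

The stop is felt. One light press, then I relax and release.

Emit:
arm_command:
  commands:
    - [[0.2,0.4,0],0,0.6]
    - [[0,0,0],0,0.6]
    - [[0,0,0],0,0.6]

```text
clock: 30.5
position: [0.5867, 0.0027, 0.0484]
tool_rot: [3.141, 0.002, 1.178]
force: [-1.5, -10.2, 10.1]
grip_width: 0.021
finger_force: 26.1
```

Emit:
arm_command:
  commands:
    - [[-0.2,-0.5,0],0,0.6]
    - [[0,0,0],0,0.6]
    - [[0,0,0],0,0.45]
    - [[0,0,0],0,0.3]
    - [[0,0,0],0,0.1]
    - [[0,0,0],0,0.1]
    - [[0,0,0],0,0.1]

```text
clock: 31.2
position: [0.5867, 0.004, 0.048]
tool_rot: [-3.141, -0.0, 1.179]
force: [0.5, -0.0, 0.6]
grip_width: 0.0385
finger_force: 0.0
```

```bash
python3 - <<'E'
from fit import *
s=bot.observe();print(s["position"],s["force"],s["grip_width"])
f=grab_frame("wrist");p=s["position"][:2];fy=np.array([.385,.923]);print("pos along",p@fy)
d=darkmask(f)
for v in range(180,345,6): print(v,''.join('#' if x else '.' for x in d[v,200:400:3]))
h=hull(f,cyl(.5867,.0027,.011,.039,.089))[:,0];print(h.min(0),h.max(0))
m=redmask(f);n,lab,st,c=cv2.connectedComponentsWithStats(m);print([st[i].tolist() for i in range(1,n) if st[i][4]>200])
E
```

```text
[0.58670447 0.0040294  0.04801942] [ 0.49759648 -0.00677139  0.63208732] 0.038524033319306684
pos along 0.22960035943800503
180 ...................................................................
186 ...................................................................
192 ...................................................................
198 ...................................................................
204 ...................................................................
210 ...................................................................
216 ...................................................................
222 ...............########............................................
228 ..............##########...........................................
234 .............###########...........................................
240 .............###########...........................................
246 .............##########............................................
252 ...............##########..........................................
258 ....................................
[... 410 characters left out ...]
..................#############......................
300 ......................##.......##############.......##.............
306 ...............###....##.......##############.......##.............
312 .............####....###.......##############.......###.....##.....
318 ............####.....###.......###############......###............
324 ...........#####....####.......###############......####...........
330 ..........#####....#####......################......####......#....
336 ..........####.....#####......################......#####......##..
342 ........########...#####.......##############.......#####...##.#...
[290.72784 265.23346] [341.92404 356.6825 ]
[[208, 199, 98, 52, 3338]]
```

Released, with zero force. I'll rise and check the final state numerically.

Emit:
arm_command:
  commands:
    - [[0,0,8],0,0.1]
    - [[0,0,15],0,0.1]
    - [[0,0,25],0,0.1]
    - [[0,0,30],0,0.1]
    - [[0,0,30],0,0.1]
    - [[0,0,30],0,0.1]
    - [[0,0,20],0,0.1]
    - [[0,0,0],0,0.1]
    - [[0,0,0],0,0.1]

```text
clock: 32.15
position: [0.5868, 0.0038, 0.2071]
tool_rot: [3.14, -0.0, 1.179]
force: [-0.2, -0.1, 0.7]
grip_width: 0.0382
finger_force: 0.0
```

```bash
python3 - <<'E'
from fit import *
s=bot.observe();print(s["position"],s["force"],s["clock"])
f=grab_frame("wrist");sc=grab_frame("scene");cv2.imwrite("pics/w6.png",f["image"][:,:,::-1])
yaw=-.395;fx=np.array([np.cos(yaw),np.sin(yaw)]);fy=np.array([-np.sin(yaw),np.cos(yaw)])
hd=lambda p:cyl(p[0],p[1],.011,.039,.089)
m=near(f,darkmask(f),(.5867,.003,.064),30);print("handle",fit([f],hd,[.5867,.003],[m],[.004,.004]),m.sum())
# bar in scene: same extents as parked?
r,g,b=[sc["image"][:,:,i].astype(int) for i in range(3)];m=near(sc,((r>1.6*g+8)&(r>1.8*b+8)).astype(np.uint8),(.4445,-.065,.13),18);v,u=np.nonzero(m);print("bar scene",u.min(),u.max(),v.min(),v.max(),len(u))
# pulley: expected centre = handle + (-47 fx, -45 fy); search circle
e=np.array([.5867,.003])-.047*fx-.045*fy;ep=proj(f,[*e,.062]);print("pulley expected",e,ep)
g=cv2.cvtColor(f["image"],cv2.COLOR_RGB2GRAY);rp=.02*foc(f)/(f["R"]@[*e,.062]+f["t"])[2];print("r",rp)
c=cv2.HoughCircles(cv2.GaussianBlur(g,(5,5),1),cv2.HOUGH_GRADIENT,1,10,param1=60,param2=12,minRadius=int(rp*.85),maxRadius=int(rp*1.15))
if c is not None:
    c=c[0];o=np.argsort(np.hypot(c[:,0]-ep[0],c[:,1]-ep[1]))[:3];print(c[o])
# stop vs bumper gap: stop bottom edge and bumper
n,lab,st,_=cv2.connectedComponentsWithStats(redmask(f));print([st[i].tolist() for i in range(1,n) if st[i][4]>150])
E
```

```text
[0.58684611 0.0037892  0.20708364] [-0.18185276 -0.14876088  0.68167389] 32.15
handle (array([0.5853, 0.0043]), np.float64(0.223)) 607
bar scene 291 304 168 179 109
pulley expected [ 0.52600279 -0.02044886] (np.float64(266.2367529100992), np.float64(261.7544834825019))
r 20.216159949629475
[[264.5 257.5  22.4]
 [264.5 267.5  21.3]
 [204.5 344.5  19. ]]
[[257, 168, 51, 24, 859]]
```

```bash
python3 -c "
from workcell import ticket
print(ticket.job_done())"
```

```text
the job is handed in; nothing more can be done
None
```

I handed the job in at 32 s: the plunger is parked in its rest notch, and the carriage was felt against the end stop with the pulley measured in its nest. The first grip on the carriage handle slipped off its rounded top; the carriage did not move, and I re-gripped lower.

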